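# Shut the dust manifold and hold its blast gate open at the mark

## Task

Get the green dust-extraction manifold ready for a purge: first press both hinged clean-out covers down until they snap fully shut. Then pull the yellow handle of the self-closing blast gate out until its pointer stands within the width of the red mark on the ruler, and keep it there: the spring pulls it back, so finish while still holding the handle with the gripper. Leave the mug, the tape roll and the jar where they are.

Things in the scene. Friction and masses are not known exactly. Their poses are not given: they have to be found in the camera images.
- manifold: Green metal dust manifold, fixed. Box 140 (x) by 260 (y) by 80 mm high; origin at its underside's centre, on the table; z up, x away from the robot, y to the left, yaw within 0.3 rad. Hose ports at +x (45 mm) and +y (50 mm). At the -y end a gate housing (y -130 to -150, 84 mm high), then a slide bed to y -330 (x -30 to 30, 30 mm high) and beside it a white ruler (x 31 to 63, 44 mm high).
- gate: Blast gate: sliding horizontal steel blade 50 mm wide with an upright yellow handle. It slides only along the manifold's -y (away from the gate housing), 0 to 90 mm; starts closed (pull 0). Origin in the blade under the handle, in the manifold's frame at (0, -205 mm - pull, 42 mm). A spring pulls it back: about 3 N closed, 1 N more for every 10 mm of pull; let go, it shuts again.
- gate_handle (a point): Point to grip on the upright yellow handle, a flat bar 14 mm thick along the manifold's y (the pull direction), 36 mm wide along its x, rising from 57 to 115 mm above the table. The point lies in its middle, 100 mm above the table. With the gate closed, 48 mm are free between the handle and the gate housing.
- pointer (a point): Tip of the gate's yellow pointer, a 3 mm wide finger that sticks out from the foot of the handle to the manifold's +x and moves over the edge of the ruler, next to the red mark. It moves with the gate. In the manifold's frame at (38 mm, -205 mm - pull, 51 mm).
- mark: Red mark, a block clamped on the ruler: 24 mm (x) by 10 mm (y, along the pull) by 6 mm high; origin at the centre of its underside, axes parallel to the manifold's. It stands 35 to 70 mm of pull away and does not move. The pointer is at the mark when it has the same place along y, to within half the mark's width.
- cover_left (a joint): Left (+y) clean-out cover's angle, rad: 0 shut, grows as it opens. Grey panel 112 mm wide, 6 mm thick, reaching 108 mm from its hinge, a black tab to 125 mm. Hinge along the manifold's y at x 60, y 62, z 85 mm (mid-panel); the free edge is towards the robot. Stays at its angle; 1 to 2 N at the press point move it. From 0.13 to 0.07 rad a ball catch resists (5 N there), then snaps it shut.
- cover_right (a joint): Angle of the right (-y) clean-out cover, the same as the left one but with its middle at y -62 mm in the manifold's frame.
- cover_left_press (a point): Point on the upper face of the left cover, 60 mm from its hinge, in the middle of its width; moves with the cover. When shut it lies at (0, 62 mm, 88 mm) in the manifold's frame.
- cover_right_press (a point): The same point on the right cover. When shut it lies at (0, -62 mm, 88 mm) in the manifold's frame.
- mug: Bystander: blue mug, 76 mm across, 85 mm high, handle at its +y; origin at the centre of its underside.
- tape: Bystander: roll of black tape lying flat, 90 mm across, 24 mm high; origin at the centre of its underside.
- jar: Bystander: glass jar with a red cap, 60 mm across, 75 mm high; origin at the centre of its underside.

How it is judged:
On the way, in this order (a step that is already met when the one before it is completed fails the run):
1. both covers are snapped shut, with the gate still closed (value of joint each of cover_left, cover_right below 0.04 rad and horizontal distance between pointer and mark above 0.02 m), for 0.2 s.
2. the gate is pulled so that its pointer stands within the width of the red mark (y of pointer in the frame of mark between -0.005 and 0.005 m), for 0.3 s.
At the end, for the whole second after the job is handed in: Both covers are shut (under 0.04 rad), the pointer's tip stands within the 10 mm width of the red mark (5 mm to either side of its middle) and at rest, and the gripper's fingers are holding the gate (over 2 N) against its spring (all of step 2 and value of joint each of cover_left, cover_right below 0.04 rad and contact force between the fingers and gate above 2 N and linear speed of gate below 0.02 m/s); the arm keeps its last pose, push and grip.
It fails at once if the mug is pushed more than 30 mm (distance of mug from where it was at the start of the episode above 0.03 m).
It fails at once if the tape roll is pushed more than 30 mm (distance of tape from where it was at the start of the episode above 0.03 m).
It fails at once if the jar is pushed more than 30 mm (distance of jar from where it was at the start of the episode above 0.03 m).
It also fails if it takes over 56 s, if anything falls off the work surface, if the arm or the gripper's body presses on something with over 40 N, if the wrist force passes 120 N, or if a joint passes its speed limit or range.

## Robot

A 6-joint arm with a two-finger parallel gripper is mounted at the origin on the work surface. World frame = base frame: x ahead of the robot, y to its left, z up, the work surface at z = 0. Lengths are in m, angles in rad, forces in N, time in s.
With the tool pointing down it reaches from about 0.275 to 0.75 m from the base axis. Payload 10.2 kg.
Tool frame: the origin (TCP) lies midway between the tips of the shut fingers; the grasp point (between the pads) lies 19 mm behind it (env.pinch_z is the distance from the TCP to the grasp point, in m); z points along the fingers, y is the line along which they close (so a half turn about z gives the same grasp; the last joint's range is limited). The gripper opens to 88 mm and grips with 3 to 60 N. Pads are 18 mm wide; open, the fingers measure 123 mm over their backs; the gripper's body (75 mm by 187 mm) begins 45 mm behind the grasp point.
Start: joints at [-1.475, 0.313, 1.498, -0, 1.331, -0.223], TCP at [0.165, -0.499, 0.239] pointing down, gripper open.
Joint ranges: [-2.94, 2.94], [-0.97, 2.17], [0.19, 2.56], [-1.23, 4.37], [0.02, 3.11], [-2.88, 2.88]. Speed limits (rad/s): [2.39, 2.39, 3.01, 3.14, 3.14, 3.14].

## Interface

Orientations are given as a unit quaternion [x, y, z, w].
In Python, from station import telemetry, vision, env gives the robot as it stands.
- The arm moves only by the tool play_rows, never from a script. Its argument "deltas" is a list of rows, each an object of numbers: "gripper": the opening, from 0 (shut) to 1 (fully open); "x", "y", "z": the shift along the world's x, y, z in mm; "roll": the turn about the world's z in rad. In form: [{"gripper": .., "x": .., "y": .., "z": .., "roll": ..}, ...]. A call has 1 to 5 rows; each row shifts and turns the commanded pose from where the row before left it; what a row does not reach is not made up. A row lasts 1/12 s, in which the tool goes at most 41.7 mm and 7.16 degrees, less where a joint would pass 70% of its speed; a pose out of reach is approached as far as the arm can. A call is refused whole if a number of a shift passes 41.7 or a number of a turn 0.125, either way. A call with a gripper value outside its range is refused whole. The fingers move at their own pace and stop on an object; "squeeze" is the grip in N (left out, the last holds). Time passes only in rows, so rows that do not move let the fingers close. It gives the time, the measured TCP pose, the force, the opening and the grip force at its end, in the units of the state.
- telemetry.read_state(): the state, without advancing time (a new reading comes with each control period).
- vision.snapshot(name): name is "scene" or "top" or "wrist"; returns a dict with "image" (480x640x3 uint8, blue, green, red), "intrinsics" (3x3 intrinsics, pixels), "rvec" (rotation vector, rad) and "tvec" (3), from world to camera coordinates, as OpenCV has them. Camera axes: x right, y down, z forward; pixel columns grow to the right and rows downward; lengths in m; the calibration is good to about 2 mm. A picture is of the moment at which its call begins. There is no depth.
- env.finish_job(): hands the job in; it is judged then, once.
The state is a dict: "t": time; "joint_pos": joint angles; "dq": joint speeds; "joint_torque": joint torques, N m; "eef_pos": TCP position; "tool_rot": TCP orientation; "wrist_force": force on the tool from outside, world axes, zero at the start; "moment": the same for the moment, N m; "grip_width": opening from 0.0 (shut) to 1.0 (fully open); "grip_force": force on a finger pad.
Only numpy, scipy, OpenCV 4.12 (cv2) and the standard library are available. Lean on these libraries where they do the work, as an engineer would, in place of code of your own. Each camera call takes 0.05 s, during which the arm holds its last target. There are 200 camera calls.

## Working session

There is one attempt and no reset: what is moved stays moved. The work goes in short steps, Python scripts to look and compute and a tool call to move; the robot and the scene stay as the last step left them, time stands still between calls to the robot, and variables do not carry over. Pictures are saved under pics/ and viewed, at most 10 in all, crops included, and the job is handed in when it is done.

Besides the shell and the picture viewer there is one more tool, called as name([rows], argument=value, ...), one row to a line, values as JSON. play_rows: Moves the arm, as the interface text tells. Its arguments: {"type":"object","properties":{"deltas":{"type":"array","items":{"type":"object","properties":{"gripper":{"type":"number"},"x":{"type":"number"},"y":{"type":"number"},"z":{"type":"number"},"roll":{"type":"number"}}}},"squeeze":{"type":"number"}},"required":["deltas"]}

```bash
mkdir -p pics; ls; python3 - <<'E'
from station import telemetry, vision, env
import cv2,pickle
d={}
for n in ("scene","top"):
    s=vision.snapshot(n); d[n]=s; cv2.imwrite(f"pics/{n}0.png",s["image"])
    print(n,s["intrinsics"],s["rvec"],s["tvec"])
pickle.dump(d,open("snap0.pkl","wb"))
print(telemetry.read_state(),env.pinch_z)
E
```

```text
pics
scene [[495.49619094   0.         319.2355698 ]
 [  0.         495.49619094 239.71627419]
 [  0.           0.           1.        ]] [ 1.37577734  2.2594422  -0.87876644] [ 0.23506845 -0.32764449  1.34246782]
top [[593.09768835   0.         313.65865374]
 [  0.         593.09768835 240.66299862]
 [  0.           0.           1.        ]] [ 2.1390791  -2.12584352  0.21281981] [0.02361899 0.60542459 0.9151718 ]
{'t': 0.1, 'joint_pos': array([-1.47535350e+00,  3.13365045e-01,  1.49831053e+00,  2.28760618e-05,
        1.33093999e+00, -2.23375664e-01]), 'dq': array([ 0.000832  , -0.00059678, -0.00023878,  0.00105795,  0.00109623,
       -0.0003705 ]), 'joint_torque': array([ 2.88466930e-03, -4.02815008e+01, -2.52648872e+01,  6.96102949e-02,
        3.42157111e-02, -6.04452885e-05]), 'eef_pos': array([ 0.1645461 , -0.49834954,  0.23825217]), 'tool_rot': array([ 9.87321532e-01,  1.58732259e-01,  4.37798770e-05, -5.09695192e-04]), 'wrist_force': array([-0.00399599, -0.5323132 ,  0.36447341]), 'moment': array([-0.01419011, -0.01495148, -0.04910971]), 'grip_force': 0.0, 'grip_width': 0.9994552933724076} 0.0187
```

View pics/scene0.png

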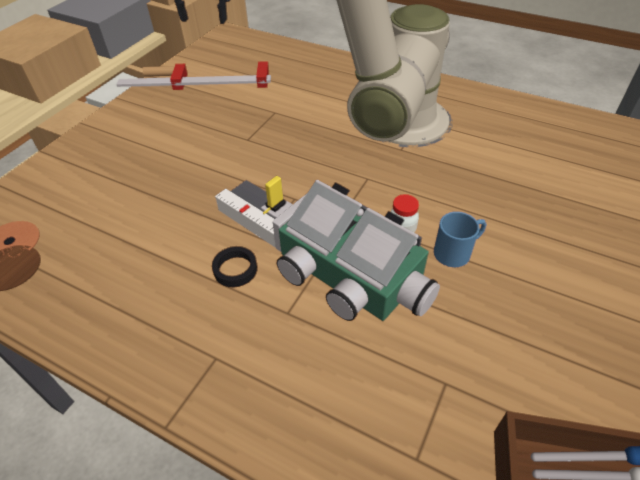

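View pics/top0.png

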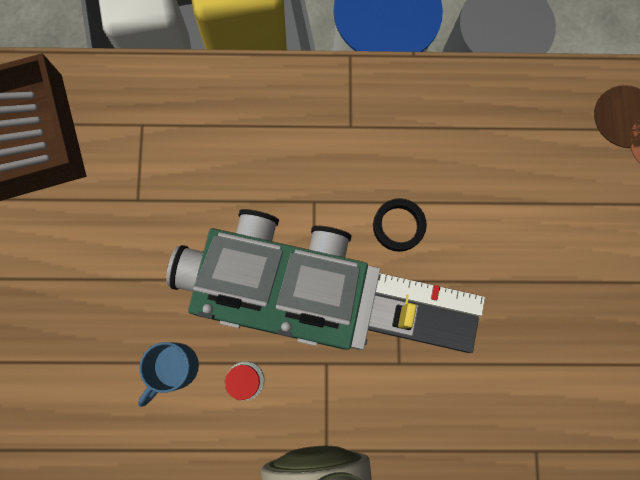

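The scene view shows both covers ajar (about 330,215 and 375,245), the handle at (274,193) and the red mark at (244,209). In the top view the ruler runs (378,275)–(484,305), the mark is at (435,292), the handle at (408,315), the jar at (243,381), the mug at (169,367) and the tape at (400,224).

```bash
cat > h.py <<'E'
import numpy as np,cv2
def cam(s):
    R=cv2.Rodrigues(np.array(s["rvec"],float))[0]; return R,np.array(s["tvec"],float).ravel(),np.array(s["intrinsics"])
def plane(s,px,z):
    R,t,K=cam(s); px=np.atleast_2d(np.array(px,float))
    d=np.c_[px,np.ones(len(px))]@np.linalg.inv(K).T@R; c=-R.T@t
    return (c+d*((z-c[2])/d[:,2])[:,None])[:,:2]
def proj(s,P):
    return cv2.projectPoints(np.array(P,float).reshape(-1,3),np.array(s["rvec"],float),np.array(s["tvec"],float),s["intrinsics"],None)[0].reshape(-1,2)
def mask(im,lo,hi): return cv2.inRange(cv2.cvtColor(im,cv2.COLOR_BGR2HSV),np.array(lo),np.array(hi))
def blobs(m,amin=20):
    n,l,st,c=cv2.connectedComponentsWithStats(m); return [(c[i],st[i],l==i) for i in range(1,n) if st[i][4]>=amin]
YEL=((20,120,90),(35,255,255)); GRN=((60,60,20),(95,255,200)); WHT=((0,0,200),(180,30,255))
def red(im): return mask(im,(0,170,80),(6,255,255))|mask(im,(174,170,80),(180,255,255))
E
python3 - <<'E'
import pickle; from h import *
d=pickle.load(open("snap0.pkl","rb")); s=d["top"]; im=s["image"]
for c,st,_ in blobs(red(im)): print("red",c,st,plane(s,c,.05),plane(s,c,.075))
for c,st,_ in blobs(mask(im,*YEL)):
    if st[1]>200: print("yel",c,st,plane(s,c,.115))
m=mask(im,*WHT); m[:250]=0;m[350:]=0;m[:,:376]=0;m[:,500:]=0
m=cv2.morphologyEx(m,cv2.MORPH_CLOSE,np.ones((5,5)))
b=max(blobs(m),key=lambda b:b[1][4]); pts=np.argwhere(b[2])[:,::-1]
W=plane(s,pts,.044); r=cv2.minAreaRect((W*1000).astype(np.float32)); print("ruler",b[1],r,cv2.boxPoints(r))
yaw=None
# green box side/top outline
g=mask(im,*GRN); g=max(blobs(g),key=lambda b:b[1][4]); print("green",g[1])
cv2.imwrite("pics/crop.png",cv2.resize(im[190:370,150:500],None,fx=2.28,fy=2.28,interpolation=cv2.INTER_CUBIC))
k=plane(s,[(400,224)],.024);print("tape",k,"mug",plane(s,[(169,367)],.085))
E
```

```text
red [435.29487179 291.83333333] [432 285   8  15  78] [[ 0.52321662 -0.17082326]] [[ 0.52074538 -0.16527738]]
red [241.73471616 382.06222707] [225 365  35  35 916] [[0.37917404 0.13938427]] [[0.3804553  0.13684881]]
yel [406.84196185 314.59128065] [398 295  18  33 367] [[ 0.48226222 -0.11235446]]
ruler [ 376  274  108   41 1871] ((520.4321899414062, -163.18740844726562), (174.7429656982422, 30.665348052978516), 77.63185119628906) [[ 486.74106 -245.24698]
 [ 516.6947  -251.81528]
 [ 554.1233   -81.12784]
 [ 524.1697   -74.55954]]
green [ 189  229  179  120 4235]
tape [[ 0.64109365 -0.12005536]] mug [[0.40283086 0.24676409]]
```

View pics/crop.png

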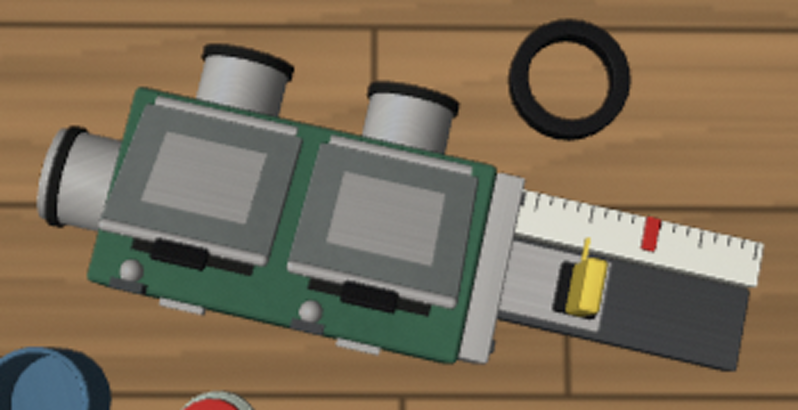

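The crop shows the mark at crop (650,233), the pointer at (587,250), and the cover tabs at (180,255) and (368,295). Next I'll compute the cover angles.

```bash
cat >> h.py <<'E'
yaw=-0.216; O=np.array([.5264,.0840])
def M(x,y,z=0):
    c,s_=np.cos(yaw),np.sin(yaw); return np.array([O[0]+c*x-s_*y,O[1]+s_*x+c*y,z])
def Minv(p):
    c,s_=np.cos(yaw),np.sin(yaw); q=np.asarray(p)[...,:2]-O; return np.stack([c*q[...,0]+s_*q[...,1],-s_*q[...,0]+c*q[...,1]],-1)
E
python3 - <<'E'
import pickle; from h import *
d=pickle.load(open("snap0.pkl","rb")); s=d["top"]
crop=lambda p:[p[0]/2.28+150,p[1]/2.28+190]
print("green top corners (70,130),(70,-130),(-70,-130)",Minv(plane(s,[crop((140,88)),crop((497,166)),crop((458,362))],.08)))
print("pointer",Minv(plane(s,[crop((587,238))],.051)),"mark",Minv(plane(s,[crop((650,234))],.05)))
tip={"L":(180,262),"R":(368,305)}
for n,y in (("L",62),("R",-62)):
    for a in np.arange(.1,1.2,.1):
        P=M(.06-.125*np.cos(a),y/1e3,.085+.125*np.sin(a)); q=proj(s,P)[0]; q2=proj(d["scene"],P)[0]
        print(n,round(a,1),((q-[150,190])*2.28).round(),q2.round())
for n,p in (("handle",M(0,-.205)),("L",M(-.035,.062)),("R",M(-.035,-.062))): print(n,p)
E
```

```text
green top corners (70,130),(70,-130),(-70,-130) [[ 0.06753762  0.12440826]
 [ 0.068906   -0.13083979]
 [-0.06823374 -0.13220552]]
pointer [[ 0.03730093 -0.20597188]] mark [[ 0.05015332 -0.2494914 ]]
L 0.1 [177. 292.] [399. 228.]
L 0.2 [176. 288.] [399. 224.]
L 0.3 [174. 282.] [399. 221.]
L 0.4 [174. 274.] [398. 218.]
L 0.5 [174. 265.] [397. 215.]
L 0.6 [174. 253.] [395. 213.]
L 0.7 [175. 240.] [393. 211.]
L 0.8 [176. 225.] [391. 210.]
L 0.9 [178. 209.] [388. 210.]
L 1.0 [181. 192.] [385. 210.]
L 1.1 [184. 173.] [382. 211.]
R 0.1 [358. 333.] [347. 200.]
R 0.2 [359. 329.] [347. 196.]
R 0.3 [360. 324.] [346. 192.]
R 0.4 [362. 317.] [345. 189.]
R 0.5 [364. 308.] [343. 186.]
R 0.6 [366. 297.] [341. 184.]
R 0.7 [369. 284.] [339. 182.]
R 0.8 [372. 270.] [336. 180.]
R 0.9 [376. 254.] [333. 180.]
R 1.0 [380. 236.] [329. 179.]
R 1.1 [384. 218.] [325. 180.]
handle [ 0.48246352 -0.11623632  0.        ]
L [0.50550142 0.15206063 0.        ]
R [0.4789252  0.03094207 0.        ]
```

play_rows([
  {"gripper": 0, "x": 15.7, "y": 26.5, "z": 0, "roll": 0.052},
  {"gripper": 0, "x": 15.7, "y": 26.5, "z": 0, "roll": 0.052},
  {"gripper": 0, "x": 15.7, "y": 26.5, "z": 0, "roll": 0.052},
  {"gripper": 0, "x": 15.7, "y": 26.5, "z": 0, "roll": 0.052},
  {"gripper": 0, "x": 15.7, "y": 26.5, "z": 0, "roll": 0.052},
], squeeze=20)

```text
t: 0.52
eef_pos: [0.2434, -0.3646, 0.2384]
tool_rot: [0.958, 0.286, 0.0, -0.0]
wrist_force: [-0.1, -0.7, -0.0]
grip_width: 0.645
grip_force: 0.0
```

play_rows([
  {"gripper": 0, "x": 15.7, "y": 26.5, "z": 0, "roll": 0.052},
  {"gripper": 0, "x": 15.7, "y": 26.5, "z": 0, "roll": 0.052},
  {"gripper": 0, "x": 15.7, "y": 26.5, "z": 0, "roll": 0.052},
  {"gripper": 0, "x": 15.7, "y": 26.5, "z": 0, "roll": 0.052},
  {"gripper": 0, "x": 15.7, "y": 26.5, "z": 0, "roll": 0.052},
])

```text
t: 0.93
eef_pos: [0.3219, -0.2321, 0.2386]
tool_rot: [0.913, 0.408, -0.0, -0.0]
wrist_force: [-0.2, -0.2, 1.0]
grip_width: 0.272
grip_force: 0.0
```

play_rows([
  {"gripper": 0, "x": 15.7, "y": 26.5, "z": 0, "roll": 0.052},
  {"gripper": 0, "x": 15.7, "y": 26.5, "z": 0, "roll": 0.052},
  {"gripper": 0, "x": 15.7, "y": 26.5, "z": 0, "roll": 0.052},
  {"gripper": 0, "x": 15.7, "y": 26.5, "z": 0, "roll": 0.052},
  {"gripper": 0, "x": 15.7, "y": 26.5, "z": 0, "roll": 0.052},
])

```text
t: 1.35
eef_pos: [0.4005, -0.0995, 0.2386]
tool_rot: [0.852, 0.523, -0.0, -0.0]
wrist_force: [0.7, -0.7, 0.1]
grip_width: 0.009
grip_force: 0.0
```

play_rows([
  {"gripper": 0, "x": 15.7, "y": 26.5, "z": 0, "roll": 0.052},
  {"gripper": 0, "x": 15.7, "y": 26.5, "z": 0, "roll": 0.052},
  {"gripper": 0, "x": 15.7, "y": 26.5, "z": 0, "roll": 0.052},
  {"gripper": 0, "x": 15.7, "y": 26.5, "z": 0, "roll": 0.052},
  {"gripper": 0, "x": 15.7, "y": 26.5, "z": 0, "roll": 0.052},
])

```text
t: 1.77
eef_pos: [0.479, 0.033, 0.2385]
tool_rot: [0.777, 0.629, -0.0, -0.0]
wrist_force: [0.1, -0.9, -0.5]
grip_width: 0.009
grip_force: 0.0
```

play_rows([
  {"gripper": 0, "z": -19},
  {"gripper": 0, "z": -19},
  {"gripper": 0, "z": -19},
  {"gripper": 0, "z": -19},
  {"gripper": 0, "z": -14},
])

```text
$.deltas[0]: bad value
```

play_rows([
  {"gripper": 0, "z": -10},
  {"gripper": 0, "z": -10},
  {"gripper": 0, "z": -10},
  {"gripper": 0, "z": -10},
  {"gripper": 0, "z": -10},
])

```text
$.deltas[0]: bad value
```

play_rows([
  {"gripper": 0, "z": -3},
  {"gripper": 0, "z": -2},
  {"gripper": 0, "z": -2},
  {"gripper": 0, "z": -1},
  {"gripper": 0, "z": 0},
])

```text
$.deltas[0]: bad value
```

All keys are required.

play_rows([
  {"gripper": 0, "x": 0, "y": 0, "z": -19, "roll": 0},
  {"gripper": 0, "x": 0, "y": 0, "z": -19, "roll": 0},
  {"gripper": 0, "x": 0, "y": 0, "z": -19, "roll": 0},
  {"gripper": 0, "x": 0, "y": 0, "z": -19, "roll": 0},
  {"gripper": 0, "x": 0, "y": 0, "z": -14, "roll": 0},
])

```text
t: 2.18
eef_pos: [0.4779, 0.0316, 0.147]
tool_rot: [0.778, 0.628, -0.001, -0.001]
wrist_force: [-0.1, 0.2, -0.3]
grip_width: 0.006
grip_force: 0.2
```

play_rows([
  {"gripper": 0, "x": 0, "y": 0, "z": -10, "roll": 0},
  {"gripper": 0, "x": 0, "y": 0, "z": -10, "roll": 0},
  {"gripper": 0, "x": 0, "y": 0, "z": -10, "roll": 0},
  {"gripper": 0, "x": 0, "y": 0, "z": -10, "roll": 0},
  {"gripper": 0, "x": 0, "y": 0, "z": -10, "roll": 0},
])

```text
t: 2.6
eef_pos: [0.4787, 0.0314, 0.0982]
tool_rot: [0.778, 0.628, 0.0, 0.0]
wrist_force: [-1.3, 0.3, 4.3]
grip_width: 0.005
grip_force: 1.6
```

play_rows([
  {"gripper": 0, "x": 0, "y": 0, "z": -3, "roll": 0},
  {"gripper": 0, "x": 0, "y": 0, "z": -2, "roll": 0},
  {"gripper": 0, "x": 0, "y": 0, "z": -2, "roll": 0},
  {"gripper": 0, "x": 0, "y": 0, "z": -1, "roll": 0},
  {"gripper": 0, "x": 0, "y": 0, "z": 0, "roll": 0},
])

```text
t: 3.02
eef_pos: [0.4786, 0.0314, 0.0908]
tool_rot: [0.778, 0.628, 0.0, 0.0]
wrist_force: [-0.4, 0.7, -0.6]
grip_width: 0.006
grip_force: 0.0
```

play_rows([
  {"gripper": 0, "x": 0, "y": 0, "z": -2, "roll": 0},
  {"gripper": 0, "x": 0, "y": 0, "z": -2, "roll": 0},
  {"gripper": 0, "x": 0, "y": 0, "z": 0, "roll": 0},
])

```text
t: 3.27
eef_pos: [0.4788, 0.0314, 0.0879]
tool_rot: [0.778, 0.628, 0.0, 0.0]
wrist_force: [-5.6, -0.2, 15.1]
grip_width: 0.002
grip_force: 7.2
```

play_rows([
  {"gripper": 0, "x": 0, "y": 0, "z": 25, "roll": 0},
  {"gripper": 0, "x": 0, "y": 0, "z": 30, "roll": 0},
  {"gripper": 0, "x": 0, "y": 0, "z": 30, "roll": 0},
  {"gripper": 0, "x": 0, "y": 0, "z": 30, "roll": 0},
  {"gripper": 0, "x": 0, "y": 0, "z": 0, "roll": 0},
])

```text
t: 3.68
eef_pos: [0.4806, 0.0312, 0.2069]
tool_rot: [0.778, 0.628, 0.003, 0.004]
wrist_force: [0.3, 0.3, -0.1]
grip_width: 0.005
grip_force: 0.0
```

play_rows([
  {"gripper": 0, "x": 5.3, "y": 24, "z": 0, "roll": 0},
  {"gripper": 0, "x": 5.3, "y": 24, "z": 0, "roll": 0},
  {"gripper": 0, "x": 5.3, "y": 24, "z": 0, "roll": 0},
  {"gripper": 0, "x": 5.3, "y": 24, "z": 0, "roll": 0},
  {"gripper": 0, "x": 5.3, "y": 24, "z": 0, "roll": 0},
])

```text
t: 4.1
eef_pos: [0.505, 0.1526, 0.201]
tool_rot: [0.778, 0.628, -0.0, -0.0]
wrist_force: [-0.0, 0.3, -0.6]
grip_width: 0.003
grip_force: 0.0
```

play_rows([
  {"gripper": 0, "x": 0, "y": 0, "z": -17, "roll": 0},
  {"gripper": 0, "x": 0, "y": 0, "z": -17, "roll": 0},
  {"gripper": 0, "x": 0, "y": 0, "z": -17, "roll": 0},
  {"gripper": 0, "x": 0, "y": 0, "z": -12, "roll": 0},
  {"gripper": 0, "x": 0, "y": 0, "z": -10, "roll": 0},
])

```text
t: 4.52
eef_pos: [0.5045, 0.1515, 0.1271]
tool_rot: [0.778, 0.628, -0.001, -0.0]
wrist_force: [0.0, 0.2, 0.3]
grip_width: 0.004
grip_force: 0.2
```

play_rows([
  {"gripper": 0, "x": 0, "y": 0, "z": -8, "roll": 0},
  {"gripper": 0, "x": 0, "y": 0, "z": -8, "roll": 0},
  {"gripper": 0, "x": 0, "y": 0, "z": -8, "roll": 0},
  {"gripper": 0, "x": 0, "y": 0, "z": -8, "roll": 0},
  {"gripper": 0, "x": 0, "y": 0, "z": -5, "roll": 0},
])

```text
t: 4.93
eef_pos: [0.5052, 0.1514, 0.0911]
tool_rot: [0.778, 0.628, 0.0, 0.0]
wrist_force: [0.2, 0.7, 1.3]
grip_width: 0.006
grip_force: 0.4
```

play_rows([
  {"gripper": 0, "x": 0, "y": 0, "z": -3, "roll": 0},
  {"gripper": 0, "x": 0, "y": 0, "z": -3, "roll": 0},
  {"gripper": 0, "x": 0, "y": 0, "z": 0, "roll": 0},
])

```text
t: 5.18
eef_pos: [0.5051, 0.1516, 0.0877]
tool_rot: [0.778, 0.628, 0.0, 0.0]
wrist_force: [-9.6, -1.1, 21.5]
grip_width: 0.007
grip_force: 10.1
```

play_rows([
  {"gripper": 0, "x": 0, "y": 0, "z": 25, "roll": 0},
  {"gripper": 0, "x": 0, "y": 0, "z": 35, "roll": 0},
  {"gripper": 0, "x": 0, "y": 0, "z": 35, "roll": 0},
  {"gripper": 0, "x": 0, "y": 0, "z": 19, "roll": 0},
  {"gripper": 0, "x": 0, "y": 0, "z": 0, "roll": 0},
])

```text
t: 5.6
eef_pos: [0.5067, 0.1516, 0.204]
tool_rot: [0.778, 0.628, 0.003, 0.002]
wrist_force: [-0.0, -0.1, -0.1]
grip_width: 0.007
grip_force: 0.0
```

play_rows([
  {"gripper": 0.6, "x": -1.5, "y": -17.8, "z": 0, "roll": -0.105},
  {"gripper": 0.6, "x": -1.5, "y": -17.8, "z": 0, "roll": -0.105},
  {"gripper": 0.6, "x": -1.5, "y": -17.8, "z": 0, "roll": -0.105},
  {"gripper": 0.6, "x": -1.5, "y": -17.8, "z": 0, "roll": -0.105},
  {"gripper": 0.6, "x": -1.5, "y": -17.8, "z": 0, "roll": -0.105},
])

```text
t: 6.02
eef_pos: [0.497, 0.0617, 0.1985]
tool_rot: [0.915, 0.403, -0.001, -0.0]
wrist_force: [0.3, -0.7, 0.7]
grip_width: 0.357
grip_force: 0.0
```

play_rows([
  {"gripper": 0.6, "x": -1.5, "y": -17.8, "z": 0, "roll": -0.105},
  {"gripper": 0.6, "x": -1.5, "y": -17.8, "z": 0, "roll": -0.105},
  {"gripper": 0.6, "x": -1.5, "y": -17.8, "z": 0, "roll": -0.105},
  {"gripper": 0.6, "x": -1.5, "y": -17.8, "z": 0, "roll": -0.105},
  {"gripper": 0.6, "x": -1.5, "y": -17.8, "z": 0, "roll": -0.105},
])

```text
t: 6.43
eef_pos: [0.4895, -0.0273, 0.1986]
tool_rot: [0.989, 0.151, -0.001, -0.0]
wrist_force: [-0.6, -0.0, 0.1]
grip_width: 0.601
grip_force: 0.0
```

play_rows([
  {"gripper": 0.6, "x": -1.5, "y": -17.8, "z": 0, "roll": -0.105},
  {"gripper": 0.6, "x": -1.5, "y": -17.8, "z": 0, "roll": -0.105},
  {"gripper": 0.6, "x": -1.5, "y": -17.8, "z": 0, "roll": -0.105},
  {"gripper": 0.6, "x": -1.5, "y": -17.8, "z": 0, "roll": -0.105},
  {"gripper": 0.6, "x": -1.5, "y": -17.8, "z": 0, "roll": -0.105},
])

```text
t: 6.85
eef_pos: [0.482, -0.1163, 0.1985]
tool_rot: [0.994, -0.111, -0.001, -0.0]
wrist_force: [-0.4, -0.6, 0.5]
grip_width: 0.6
grip_force: 0.0
```

```bash
python3 - <<'E'
from station import telemetry, vision
from h import *
a=vision.snapshot("scene");b=vision.snapshot("wrist");t=vision.snapshot("top")
i=cv2.resize(a["image"][150:330,180:470],None,fx=1.3,fy=1.3)
cv2.imwrite("pics/chk.png",np.hstack([cv2.resize(x[:,:],(400,300)) for x in (a["image"][150:345,200:460],b["image"])]))
print(telemetry.read_state())
E
```

```text
{'t': 7.0, 'joint_pos': array([-4.72844831e-01,  2.85991224e-01,  1.64274170e+00,  1.09524692e-04,
        1.21436215e+00,  1.31416538e+00]), 'dq': array([ 0.03534803, -0.00977698,  0.00255585,  0.00548216,  0.0063481 ,
       -0.02395804]), 'joint_torque': array([ -1.55224331, -37.54885912, -24.45369244,  -0.06961752,
        -0.12017618,   0.352732  ]), 'eef_pos': array([ 0.48216927, -0.11599149,  0.19870992]), 'tool_rot': array([ 9.94159786e-01, -1.07915494e-01, -6.83493300e-04, -3.15891277e-04]), 'wrist_force': array([ 0.50697798,  0.06127107, -0.74838241]), 'moment': array([ 0.08517179, -0.00956623, -0.03125664]), 'grip_force': 0.0, 'grip_width': 0.6004504288200021}
```

View pics/chk.png

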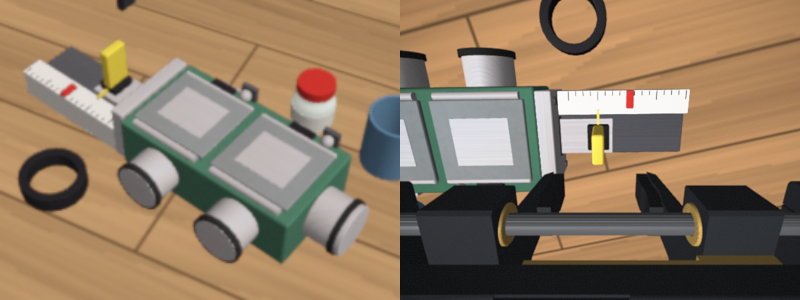

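Both covers are flat and shut. The wrist view shows the handle (597,150) centred between the fingers, so I'll descend and grip.

play_rows([
  {"gripper": 0.6, "x": 0, "y": 0, "z": -27, "roll": 0},
  {"gripper": 0.6, "x": 0, "y": 0, "z": -27, "roll": 0},
  {"gripper": 0.6, "x": 0, "y": 0, "z": -27, "roll": 0},
  {"gripper": 0.6, "x": 0, "y": 0, "z": -21, "roll": 0},
  {"gripper": 0.6, "x": 0, "y": 0, "z": -14, "roll": 0},
])

```text
t: 7.42
eef_pos: [0.4815, -0.1139, 0.0812]
tool_rot: [0.994, -0.106, -0.002, -0.001]
wrist_force: [0.2, -0.9, -0.1]
grip_width: 0.6
grip_force: 0.0
```

play_rows([
  {"gripper": 0, "x": 0, "y": 0, "z": 0, "roll": 0},
  {"gripper": 0, "x": 0, "y": 0, "z": 0, "roll": 0},
  {"gripper": 0, "x": 0, "y": 0, "z": 0, "roll": 0},
  {"gripper": 0, "x": 0, "y": 0, "z": 0, "roll": 0},
  {"gripper": 0, "x": 0, "y": 0, "z": 0, "roll": 0},
], squeeze=40)

```text
t: 7.83
eef_pos: [0.483, -0.1156, 0.0846]
tool_rot: [0.994, -0.108, 0.001, 0.0]
wrist_force: [-0.3, 0.6, 0.7]
grip_width: 0.242
grip_force: 0.0
```

play_rows([
  {"gripper": 0, "x": 0, "y": 0, "z": 0, "roll": 0},
  {"gripper": 0, "x": 0, "y": 0, "z": 0, "roll": 0},
  {"gripper": 0, "x": 0, "y": 0, "z": 0, "roll": 0},
])

```text
t: 8.08
eef_pos: [0.4827, -0.1165, 0.0844]
tool_rot: [0.994, -0.108, 0.0, 0.001]
wrist_force: [-1.7, -4.4, 2.8]
grip_width: 0.155
grip_force: 40.0
```

play_rows([
  {"gripper": 0, "x": -1.4, "y": -6, "z": 0, "roll": 0},
  {"gripper": 0, "x": -1.9, "y": -9, "z": 0, "roll": 0},
  {"gripper": 0, "x": -2, "y": -9, "z": 0, "roll": 0},
  {"gripper": 0, "x": -2, "y": -9, "z": 0, "roll": 0},
  {"gripper": 0, "x": -2, "y": -9.5, "z": 0, "roll": 0},
])

```text
t: 8.5
eef_pos: [0.4735, -0.1579, 0.0844]
tool_rot: [0.994, -0.108, 0.001, -0.001]
wrist_force: [1.9, 8.4, 6.4]
grip_width: 0.156
grip_force: 40.0
```

play_rows([
  {"gripper": 0, "x": 0, "y": 0, "z": 0, "roll": 0},
  {"gripper": 0, "x": 0, "y": 0, "z": 0, "roll": 0},
  {"gripper": 0, "x": 0, "y": 0, "z": 0, "roll": 0},
])

```text
t: 8.75
eef_pos: [0.4735, -0.1578, 0.0843]
tool_rot: [0.994, -0.108, 0.001, -0.001]
wrist_force: [1.6, 6.7, 5.6]
grip_width: 0.159
grip_force: 40.0
```

```bash
python3 - <<'E'
from station import vision
from h import *
import pickle
d={n:vision.snapshot(n) for n in ("scene","wrist","top")}; pickle.dump(d,open("snap1.pkl","wb"))
def crop(n):
    s=d[n]; p=proj(s,[M(.045,-.2495,.05)])[0]; x,y=np.clip(p,[48,36],[591,443]).astype(int)
    print(n,p,(x-48,y-36)); return cv2.resize(s["image"][y-36:y+36,x-48:x+48],(400,300),interpolation=cv2.INTER_CUBIC)
A=[crop(n) for n in d]; w=cv2.resize(d["wrist"]["image"],(400,300))
cv2.imwrite("pics/pull.png",np.vstack([np.hstack(A[:2]),np.hstack([A[2],w])]))
E
```

```text
scene [245.97689482 205.31790004] (np.int64(197), np.int64(169))
wrist [322.56105321 189.50091799] (np.int64(274), np.int64(153))
top [434.51584049 295.72680384] (np.int64(386), np.int64(259))
```

View pics/pull.png

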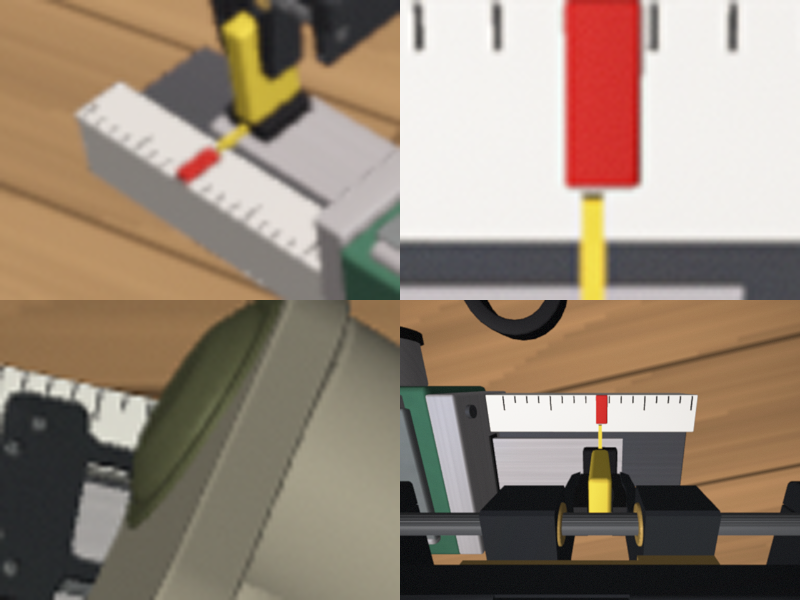

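The wrist crop shows the pointer at x=593 inside the red mark (566–640), about 1.4 mm short of its middle. I'll nudge it and hold.

play_rows([
  {"gripper": 0, "x": -0.3, "y": -1.3, "z": 0, "roll": 0},
  {"gripper": 0, "x": 0, "y": 0, "z": 0, "roll": 0},
  {"gripper": 0, "x": 0, "y": 0, "z": 0, "roll": 0},
  {"gripper": 0, "x": 0, "y": 0, "z": 0, "roll": 0},
  {"gripper": 0, "x": 0, "y": 0, "z": 0, "roll": 0},
])

```text
t: 9.32
eef_pos: [0.4733, -0.159, 0.0843]
tool_rot: [0.994, -0.108, 0.001, -0.001]
wrist_force: [2.1, 7.1, 6.2]
grip_width: 0.154
grip_force: 40.0
```

play_rows([
  {"gripper": 0, "x": 0, "y": 0, "z": 0, "roll": 0},
  {"gripper": 0, "x": 0, "y": 0, "z": 0, "roll": 0},
  {"gripper": 0, "x": 0, "y": 0, "z": 0, "roll": 0},
  {"gripper": 0, "x": 0, "y": 0, "z": 0, "roll": 0},
  {"gripper": 0, "x": 0, "y": 0, "z": 0, "roll": 0},
])

```text
t: 9.73
eef_pos: [0.4733, -0.159, 0.0844]
tool_rot: [0.994, -0.108, 0.001, -0.001]
wrist_force: [1.6, 7.7, 6.5]
grip_width: 0.157
grip_force: 40.0
```

```bash
python3 - <<'E'
from station import vision
from h import *
s=vision.snapshot("wrist"); im=s["image"]
p=proj(s,[M(.045,-.2495,.05)])[0].astype(int)
for n,m in (("red",red(im)),("yel",mask(im,*YEL))):
    c=m[p[1]-36:p[1]+30,p[0]-48:p[0]+48]; r,q=np.nonzero(c)
    if n=="yel": k=r<r.min()+6; r,q=r[k],q[k]
    print(n,q.min(),q.max(),q.mean(),r.min(),r.max())
E
```

```text
red 40 56 48.01070950468541 0 43
yel 46 49 47.56521739130435 47 52
```

The pointer is now centred on the mark (47.6 vs 48.0 px).

```bash
python3 -c "
from station import env
print(env.finish_job())"
```

```text
the job is handed in; nothing more can be done
None
```

I snapped both covers shut, pulled the gate until its pointer was within about 0.5 mm of the red mark's middle, and handed the job in with the gripper still holding the handle at 40 N; `finish_job` gave no verdict.

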